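Refit the keyed spindle in the bath stirrer drive

ROBOT

A 7-joint arm with a two-finger parallel gripper is mounted at the origin on the work surface. World frame = base frame: x ahead of the robot, y to its left, z up, the work surface at z = 0. Lengths are in m, angles in degrees, forces in N, time in s.
With the tool pointing down it reaches from about 0.425 to 0.875 m from the base axis. Payload 4.7 kg.
Tool frame: the origin (TCP) lies on the centre line of the jaws, within the pads' length; the fingertips stand 14 mm ahead of it and the grasp point (between the pads) lies 5 mm behind it; z points along the fingers, y is the line along which they close (so a half turn about z gives the same grasp; the last joint's range is limited). The gripper opens to 87 mm and grips with 3 to 60 N. Pads are 19 mm wide; open, the fingers measure 117 mm over their backs; the gripper's body (75 mm by 190 mm) begins 51 mm behind the grasp point.
Start: joints at [-68.692, 18.392, -4.016, 83.108, 1.295, 78.541, -3.26], TCP at [0.228, 0.609, 0.237] pointing down, gripper open.
Joint ranges: [-163.93, 163.93], [-17.29, 119.83], [-79.2, 71.16], [3.27, 140.29], [-89.18, 269.18], [5.43, 117.66], [-154.24, 154.24]. Speed limits (degrees/s): [147.25, 147.25, 180, 180, 180, 180, 180].

INTERFACE

Orientations are given as [roll, pitch, yaw] about the fixed x, y, z axes, in that order (R = Rz(yaw) Ry(pitch) Rx(roll)).
In Python, from cell import env gives the robot as it stands.
- The arm moves only by the tool jog_arm, never from a script. Its argument "motion" is a list that holds one entry, the list of rows, each a list of 7 numbers: the shift along the tool's x, y, z in units of 0.1 m (1.0 is 0.1 m), then the turn, a rotation vector about the tool's x, y, z in units of 180 degrees (1.0 is 180 degrees), then the closure, from 0 (fully open) to 1 (shut). A call has 1 to 5 rows; each row is the pose to reach, as a shift and turn from the pose commanded when the call began, along the tool's axes at that moment, turning the shorter way round; what a row does not reach only later rows make up. A row lasts 1/10 s, in which the tool goes at most 50 mm and 8.59 degrees, less where a joint would pass 70% of its speed; a pose out of reach is approached as far as the arm can. A call with a number of a shift or a turn outside -1 to 1 is refused whole. A call with a gripper value outside its range is refused whole. The fingers move at their own pace and stop on an object; "grip_force" is the grip in N (left out, the last holds). Time passes only in rows, so rows that repeat a pose let the fingers close. It gives the time, the measured TCP pose, the force, the opening and the grip force at its end, in the units of the state.
- env.get_obs(): the state, without advancing time (a new reading comes with each control period).
- env.read_camera(name): name is "scene" or "top" or "wrist"; returns (picture, depth): 384x512x3 uint8, red, green, blue; 384x512 float32, m along the optical axis (not along the pixel's ray), 0 where there is no reading.
- env.camera_info(name): a dict with "camera_matrix" (3x3 intrinsics, pixels), "origin" and "orientation" of the camera in the world; the wrist camera has in their place "mount" (4x4, takes a point from camera to tool coordinates, whose origin is the TCP and whose axes are the flange's). Camera axes: x right, y down, z forward; pixel columns grow to the right and rows downward; lengths in m; the calibration is good to about 2 mm. A picture is of the moment at which its call begins: read the wrist's pose just before it. camera_info takes no time and is no camera call.
- env.sign_off(): hands the job in; it is judged then, once.
The state is a dict: "time_s": time; "qpos": joint angles; "joint_velocities": joint speeds; "effort": joint torques, N m; "tool_pos": TCP position; "tool_rot": TCP orientation; "force": force on the tool from outside, world axes, zero at the start; "wrist_torque": the same for the moment, N m; "grip_width": finger opening in m; "grasp_force": force on a finger pad.
Only numpy, scipy, OpenCV 4.12 (cv2) and the standard library are available. Lean on these libraries where they do the work, as an engineer would, in place of code of your own. Each camera call takes 0.05 s, during which the arm holds its last target. There are 200 camera calls.

TASK

Swing the red cam lever on the blue stirrer drive fully open so that its nose uncovers the pulley hub, then take the keyed spindle from its wooden stand and push it down into the hub, turning it until the key slips into the keyway, and keep pushing against the ejector spring until its collar is fully home on the hub. Finish while still holding the spindle pressed home with the gripper, as if a colleague were about to tighten its screw. Leave the two asphalt cores and the sample tin where they stand.

Things in the scene. Friction and masses are not known exactly. Their poses are not given: they have to be found in the camera images.
- drive: Fixed stirrer drive: blue case 200 x 240 x 70 mm (x, y, z), upright on the counter; place and yaw vary. Origin: centre of its underside, z up. In its frame the hub's axis is at x 0, y -50 mm, the cam lever's pivot at x 0, y +15 mm on a post of 16 mm radius. Its highest part, the lever's knob, is 175 mm above the counter.
- cam_lever (a joint): Angle (rad) of the red cam lever, turning level on an upright pivot. 0 = closed: nose over the bore, handle along the drive's +y. Grows anticlockwise seen from above to the stop at 1.5 = fully open: handle toward the drive's -x, nose toward its +x, clear of the hub. Starts between 0 and 0.2. Stays where it is left; about 2 N at the knob moves it.
- cam_nose (a point): Centre of the top of the lever's nose, a red disc 30 mm across and 10 mm thick, 65 mm from the pivot's axis; its underside passes 2 mm above the hub's face.
- lever_pivot (a point): Point on the upright turning axis of the cam lever, at the top of its boss (34 mm across), 139 mm above the counter.
- lever_knob (a point): Top centre of the black upright knob at the end of the lever's handle: a cylinder 18 mm in diameter, 38 mm of it above the red bar (bar top 137 mm, knob top 175 mm above the counter), 70 mm from the pivot's axis. Moves with the lever.
- hub_mouth (a point): Centre of the aluminium pulley hub's flat top face (55 mm across), 125 mm above the counter, at the mouth of its upright bore; z up. The hub does not turn; its yaw varies on its own. Bore 22.4 mm in diameter, over 50 mm deep. Keyway 8.4 mm wide, full depth, on this point's +x side, out to 16 mm from the axis; a yellow mark on face and rim lies just outside it.
- ejector (a joint): Travel (m) downwards of the brass spring ejector inside the bore. 0 = at rest, its pad 40 mm below the hub's face; the home spindle presses it 8 mm. Pushes up with about 6 N at 0 and 12 N at 8 mm, so a spindle let go rises several mm again. Stop at 12.5 mm.
- spindle: Loose upright steel spindle, about 0.3 kg. Origin: centre of the underside of its round collar (48 mm across, z 0 to 8 mm), z up. Below it a shaft 20 mm in diameter to z -40 mm, then a nose 16 mm in diameter to z -48 mm. The key is on its +x side; red marks on the collar and the head's top lie on that side. Home: origin at the hub mouth, collar on the face, +x along the hub mouth's +x.
- spindle_head (a point): Centre of the top of the spindle's square head, the part to grip: 24 x 24 mm, 42 mm high, on top of the collar (spindle z 8 to 50 mm), its sides along the spindle's x and y.
- key_foot (a point): Middle of the lower end of the spindle's brass key: 6 mm wide, out to 14.5 mm from the axis, 28 mm long (spindle z -34 to -6 mm). With the key out of line it rests on the hub's face, the collar then 34 mm above the face.
- stand_top (a point): Centre of the top of the fixed wooden stand (100 x 100 x 70 mm high), at the mouth of its plain round hole, 35 mm in diameter, 62 mm deep. At the start the spindle hangs in it, collar resting on the top, its yaw varied.
- core_a: Bystander: black asphalt core, 100 mm in diameter, 63 mm high, 1.15 kg, origin under its centre. Leave alone.
- core_b: Bystander: second asphalt core of the same size. Leave alone.
- tin: Bystander: small open aluminium sample tin, 58 mm in diameter, 36 mm high, standing near the stand on the robot's side; origin under its centre. Leave alone.

How it is judged (in metres and radians):
On the way, in this order (a step that is already met when the one before it is completed fails the run):
1. the cam lever has been swung open (beyond 1.2 rad) (value of joint cam_lever above 1.2 rad), for 0.1 s.
2. the spindle's key has slipped into the keyway (collar less than 20 mm above the hub's face, on its axis) (z of spindle in the frame of hub_mouth below 0.02 m and horizontal distance between spindle and hub_mouth below 0.004 m), for 0.1 s.
At the end, for the whole second after the job is handed in: Lever beyond 1.2 rad; spindle at rest, upright within 0.06 rad, within 3 mm of the hub axis, key within 0.25 rad of the keyway, collar within 2.5 mm of the face, ejector pressed over 5 mm, fingers bearing on the spindle with over 3 N (value of joint cam_lever above 1.2 rad and z of spindle in the frame of hub_mouth between -0.004 and 0.0025 m and horizontal distance between spindle and hub_mouth below 0.003 m and angle between spindle's own z axis and vertical below 0.06 rad and angle between the x axis of spindle and the x axis of hub_mouth, either way round below 0.25 rad and value of joint ejector above 0.005 m and contact force between the fingers and spindle above 3 N and linear speed of spindle below 0.02 m/s); the arm keeps its last pose, push and grip.
It fails at once if an asphalt core is shifted by more than 30 mm or tipped (distance of core_a from where it was at the start of the episode above 0.03 m or angle between core_a's own z axis and vertical above 0.4 rad).
It fails at once if the other asphalt core is shifted by more than 30 mm or tipped (distance of core_b from where it was at the start of the episode above 0.03 m or angle between core_b's own z axis and vertical above 0.4 rad).
It fails at once if the sample tin is shifted by more than 30 mm or tipped (distance of tin from where it was at the start of the episode above 0.03 m or angle between tin's own z axis and vertical above 0.4 rad).
It also fails if it takes over 58 s, if anything falls off the work surface, if the arm or the gripper's body presses on something with over 40 N, if the wrist force passes 120 N, or if a joint passes its speed limit or range.

## Working session

There is one attempt and no reset: what is moved stays moved. The work goes in short steps, Python scripts to look and compute and a tool call to move; the robot and the scene stay as the last step left them, time stands still between calls to the robot, and variables do not carry over. Pictures are saved under pics/ and viewed, at most 10 in all, crops included, and the job is handed in when it is done.

Besides the shell and the picture viewer there is one more tool, called after "Call:" by a JSON object that holds its "fn" and its "kwargs". jog_arm: Moves the arm, as the interface text tells. Shifts and turns lie within -1 to 1; 1 stands for 0.1 m of shift or 180 degrees of turn. Its arguments: {"type":"object","properties":{"motion":{"type":"array","items":{"type":"array","items":{"type":"array","items":{"type":"number"}}}},"grip_force":{"type":"number"}},"required":["motion"]}

```bash
ls; mkdir -p pics; python3 - <<'E'
from cell import env
import cv2,numpy as np
np.set_printoptions(precision=4,suppress=True)
print(env.get_obs())
for n in ["scene","top","wrist"]:
    print(n,env.camera_info(n))
a,d=env.read_camera("top");b,e=env.read_camera("scene")
np.savez('im.npz',a=a,d=d,b=b,e=e)
cv2.imwrite('pics/1.png',cv2.resize(a,(800,600))[:,:,::-1]);cv2.imwrite('pics/2.png',cv2.resize(b,(800,600))[:,:,::-1])
E
```

```text
pics
{'time_s': 0.0, 'qpos': array([-68.6912,  18.4408,  -4.0156,  83.1748,   1.2958,  78.5405,
        -3.2603]), 'joint_velocities': array([ 0.0002, -0.0063,  0.0458, -0.0553,  0.0823,  0.1173, -0.0818]), 'effort': array([ -0.0004, -49.1308,  -0.4039, -31.2527,  -0.0638,   0.0437,
         0.0002]), 'tool_pos': array([0.2275, 0.6083, 0.2354]), 'tool_rot': array([-179.8892,    0.0064,  159.5009]), 'force': array([ 0.1129, -0.4638, -0.4774]), 'wrist_torque': array([-0.0031, -0.0018, -0.0023]), 'grasp_force': 0.0, 'grip_width': 0.08727023874868457}
scene {'camera_matrix': array([[419.8179,   0.    , 251.9189],
       [  0.    , 419.8179, 196.439 ],
       [  0.    ,   0.    ,   1.    ]]), 'origin': array([ 1.1831, -0.3338,  0.7257]), 'orientation': array([-131.9987,   -0.5788,   60.1576])}
top {'camera_matrix': array([[371.6757,   0.    , 251.3395],
       [  0.    , 371.6757, 201.04  ],
       [  0.    ,   0.    ,   1.    ]]), 'origin': array([0.4884, 0.0222, 1.0062]), 'orientation': array([-173.898 ,   -1.8808,  -90.0871])}
wrist {'camera_matrix': array([[272.0379,   0.    , 256.4477],
       [  0.    , 272.0379, 191.3365],
       [  0.    ,   0.    ,   1.    ]]), 'mount': array([[-0.0006, -0.9641, -0.2655,  0.0735],
       [ 1.    , -0.0009,  0.001 ,  0.0005],
       [-0.0012, -0.2655,  0.9641, -0.1478],
       [ 0.    ,  0.    ,  0.    ,  1.    ]])}
```

View pics/1.png

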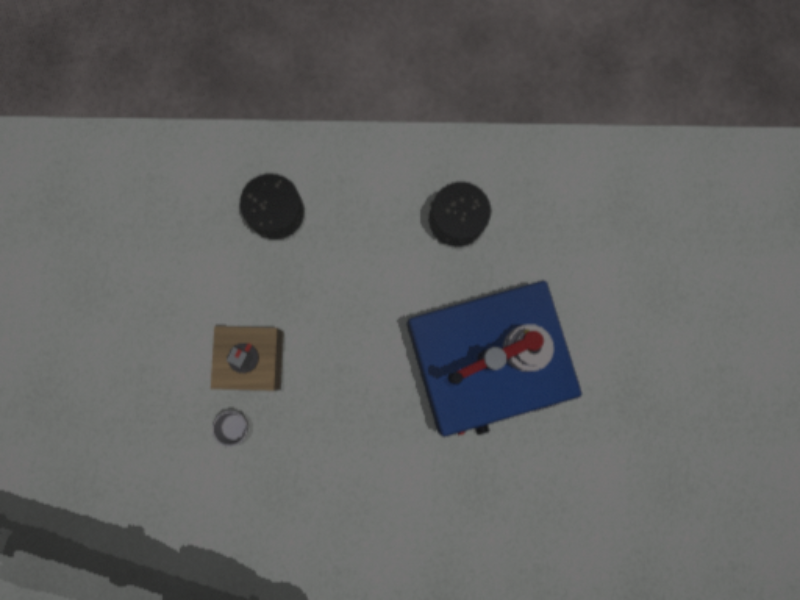

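View pics/2.png

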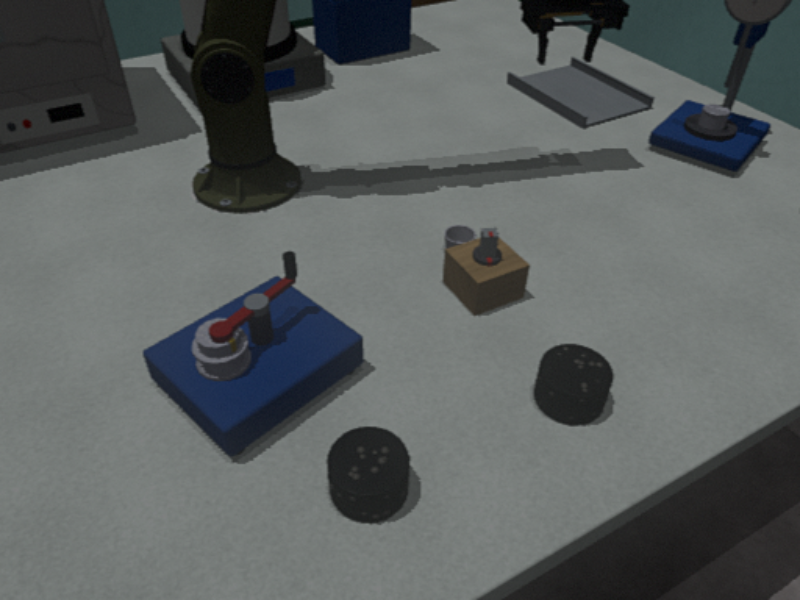

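The top view shows the drive (case about 410-580, 285-435), the lever nose at (533,342), its boss at (495,358) and knob at (456,377). The stand with the spindle is at (240,355), the tin at (232,427) and the cores at (272,207) and (460,213). The scene view agrees, with a yellow mark on the hub near (233,340).

```bash
cat > h.py <<'E'
from cell import env
import cv2,numpy as np
from scipy.spatial.transform import Rotation as R
np.set_printoptions(precision=4,suppress=True)
def cam(n,obs=None):
    i=env.camera_info(n);K=i['camera_matrix']
    if n!='wrist': return K,R.from_euler('xyz',i['orientation'],degrees=True).as_matrix(),i['origin']
    M=i['mount'];T=R.from_euler('xyz',obs['tool_rot'],degrees=True).as_matrix()
    return K,T@M[:3,:3],T@M[:3,3]+obs['tool_pos']
def toplane(c,px,z):
    K,Rm,o=c;px=np.atleast_2d(px).astype(float)
    r=(Rm@np.linalg.inv(K)@np.c_[px,np.ones(len(px))].T).T
    return o+r*((z-o[2])/r[:,2])[:,None]
def proj(c,P):
    K,Rm,o=c;q=K@(Rm.T@(np.asarray(P)-o));return q[:2]/q[2]
def cloud(c,d,m):
    v,u=np.nonzero(m&(d>0));K,Rm,o=c
    return o+(Rm@(np.linalg.inv(K)@np.c_[u,v,np.ones(len(u))].T*d[v,u])).T
def hsv(a): return cv2.cvtColor(a,cv2.COLOR_RGB2HSV)
def blobs(m,mn=4):
    n,l,s,c=cv2.connectedComponentsWithStats(m.astype(np.uint8))
    return [(c[i],s[i,4],l==i) for i in range(1,n) if s[i,4]>=mn]
E
python3 - <<'E'
from h import *
f=np.load('im.npz')
for n,a,d in(('top',f['a'],f['d']),('scene',f['b'],f['e'])):
    c=cam(n);H=hsv(a);h,s,v=H[...,0].astype(int),H[...,1],H[...,2]
    red=((h<8)|(h>172))&(s>130)&(v>50)
    yel=(h>18)&(h<35)&(s>120)
    blue=(h>105)&(h<125)&(s>130)
    print(n)
    for k,m,mn in(('red',red,3),('yel',yel,3),('blue',blue,500)):
        for p,A,l in blobs(m,mn):
            P=cloud(c,d,l)
            print(k,p,A,'med',np.median(P,0),'zmax',P[:,2].max() if len(P) else 0)
            if k=='blue':
                top=P[abs(P[:,2]-.07)<.006]
                r=cv2.minAreaRect((top[:,:2]*1000).astype(np.float32));print(r,cv2.boxPoints(r))
    # levels
    P=cloud(c,d,np.ones(d.shape,bool))
    for nm,lo,hi,box in(('stand',.064,.076,(.3,.7,.1,.5)),('head',.112,.13,(.3,.7,.1,.5)),('knob',.16,.19,(.2,.8,-.5,.1)),('hubface',.118,.13,(.2,.8,-.5,.1)),('boss',.134,.146,(.2,.8,-.5,.1))):
        q=P[(P[:,2]>lo)&(P[:,2]<hi)&(P[:,0]>box[0])&(P[:,0]<box[1])&(P[:,1]>box[2])&(P[:,1]<box[3])]
        if len(q)>3:print(nm,len(q),q.mean(0),cv2.minAreaRect((q[:,:2]*1000).astype(np.float32)))
E
```

```text
top
red [335.5805 220.0244] 205 med [ 0.5366 -0.2076  0.1382] zmax 0.14351205544162493
red [158.3636 222.    ] 11 med [0.5349 0.2228 0.0794] zmax 0.08099695345807256
red [152.  225.5] 8 med [0.5246 0.2272 0.1219] zmax 0.12387059009044621
red [302.4943 235.1954] 87 med [ 0.5016 -0.1272  0.1375] zmax 0.14164129954249305
blue [313.7269 229.848 ] 5657 med [ 0.5102 -0.1602  0.0707] zmax 0.17648959533898112
((518.5134887695312, -172.46873474121094), (195.64678955078125, 234.0260772705078), 15.78414535522461) [[ 392.5495  -86.4772]
 [ 456.2079 -311.679 ]
 [ 644.4775 -258.4603]
 [ 580.8191  -33.2585]]
stand 1350 [0.517  0.2287 0.0709] ((517.2788696289062, 229.6044921875), (100.94529724121094, 99.97616577148438), 88.31328582763672)
head 112 [0.5171 0.2287 0.1208] ((517.2183227539062, 229.1703338623047), (24.475736618041992, 23.038057327270508), 63.99174880981445)
knob 54 [ 0.4859 -0.0952  0.1744] ((485.9190979003906, -95.79224395751953), (16.44563865661621, 16.27025604248047), 28.667400360107422)
hubface 243 [ 0.527  -0.2241  0.1255] ((531.292724609375, -196.88832092285156), (53.4876441955566
[... 3964 characters left out ...]
1]
 [ 586.9033  -35.1055]]
stand 783 [0.5294 0.2203 0.0689] ((520.1209716796875, 227.7042694091797), (102.74376678466797, 103.5012435913086), 87.57378387451172)
head 78 [0.5229 0.2262 0.1175] ((521.0425415039062, 227.25624084472656), (24.461576461791992, 24.761058807373047), 63.87364196777344)
knob 71 [ 0.4923 -0.0987  0.1698] ((489.93414306640625, -97.749755859375), (16.577043533325195, 16.990997314453125), 74.74574279785156)
hubface 354 [ 0.5384 -0.2134  0.1244] ((512.6875, -175.59449768066406), (58.33342361450195, 162.75738525390625), 24.97957420349121)
boss 497 [ 0.5248 -0.1732  0.137 ] ((519.6959838867188, -164.2484130859375), (34.435874938964844, 153.16494750976562), 25.77127456665039)
```

Call:
{"fn": "jog_arm", "kwargs": {"motion": [[[-0.4, -0.25, 0, 0, 0, 0, 0], [-0.81, -0.5, 0, 0, 0, 0, 0], [-0.81, -0.5, 0, 0, 0, 0, 0]]]}}

```text
time_s: 0.4
tool_pos: [0.2932, 0.5274, 0.2364]
tool_rot: [-179.9, 0.3, 158.9]
force: [0.4, -0.2, 0.2]
grip_width: 0.0873
grasp_force: 0.0
```

Call:
{"fn": "jog_arm", "kwargs": {"motion": [[[-0.4, -0.25, 0, 0, 0, 0, 0], [-0.81, -0.5, 0, 0, 0, 0, 0], [-0.81, -0.5, 0, 0, 0, 0, 0]]]}}

```text
time_s: 0.7
tool_pos: [0.3509, 0.4517, 0.2365]
tool_rot: [-179.9, 0.3, 158.8]
force: [1.0, 0.0, 1.0]
grip_width: 0.0872
grasp_force: 0.0
```

Call:
{"fn": "jog_arm", "kwargs": {"motion": [[[-0.4, -0.25, 0, 0, 0, 0, 0], [-0.81, -0.5, 0, 0, 0, 0, 0], [-0.81, -0.5, 0, 0, 0, 0, 0]]]}}

```text
time_s: 1.0
tool_pos: [0.4085, 0.3762, 0.2366]
tool_rot: [-179.9, 0.2, 158.8]
force: [0.1, -0.1, -0.0]
grip_width: 0.0869
grasp_force: 0.0
```

Call:
{"fn": "jog_arm", "kwargs": {"motion": [[[-0.4, -0.25, 0, 0, 0, 0, 0], [-0.81, -0.5, 0, 0, 0, 0, 0], [-0.81, -0.5, 0, 0, 0, 0, 0]]]}}

```text
time_s: 1.3
tool_pos: [0.4661, 0.3006, 0.2366]
tool_rot: [-179.8, 0.2, 158.8]
force: [0.7, 0.2, 0.2]
grip_width: 0.0874
grasp_force: 0.0
```

Call:
{"fn": "jog_arm", "kwargs": {"motion": [[[-0.4, -0.25, 0, 0, 0, 0, 0], [-0.81, -0.5, 0, 0, 0, 0, 0], [-0.81, -0.5, 0, 0, 0, 0, 0]]]}}

```text
time_s: 1.6
tool_pos: [0.5237, 0.225, 0.2365]
tool_rot: [-179.8, 0.2, 158.8]
force: [1.2, -0.6, -0.1]
grip_width: 0.0871
grasp_force: 0.0
```

Call:
{"fn": "jog_arm", "kwargs": {"motion": [[[0, 0, 0, 0, 0, 0.05, 0], [0, 0, 0, 0, 0, 0.09, 0], [0, 0, 0, 0, 0, 0.13, 0], [0, 0, 0, 0, 0, 0.177, 0], [0, 0, 0, 0, 0, 0.177, 0]]]}}

```text
time_s: 2.1
tool_pos: [0.5192, 0.2332, 0.2363]
tool_rot: [-180.0, -0.0, 127.6]
force: [0.5, -0.2, -0.1]
grip_width: 0.0869
grasp_force: 0.0
```

Call:
{"fn": "jog_arm", "kwargs": {"motion": [[[0, 0, 0, 0, 0, 0.05, 0], [0, 0, 0, 0, 0, 0.09, 0], [0, 0, 0, 0, 0, 0.13, 0], [0, 0, 0, 0, 0, 0.177, 0], [0, 0, 0, 0, 0, 0.177, 0]]]}}

```text
time_s: 2.6
tool_pos: [0.5193, 0.2331, 0.2364]
tool_rot: [-180.0, 0.0, 95.9]
force: [0.5, -1.4, 0.5]
grip_width: 0.0868
grasp_force: 0.0
```

Call:
{"fn": "jog_arm", "kwargs": {"motion": [[[0, 0, 0, 0, 0, 0.05, 0], [0, 0, 0, 0, 0, 0.09, 0], [0, 0, 0, 0, 0, 0.13, 0], [0, 0, 0, 0, 0, 0.177, 0], [0, 0, 0, 0, 0, 0.177, 0]]]}}

```text
time_s: 3.1
tool_pos: [0.5193, 0.233, 0.2365]
tool_rot: [-180.0, 0.0, 64.2]
force: [0.0, 0.2, 0.2]
grip_width: 0.0872
grasp_force: 0.0
```

```bash
python3 - <<'E'
from h import *
o=env.get_obs();a,d=env.read_camera('wrist');c=cam('wrist',o)
np.savez('w1.npz',a=a,d=d,p=o['tool_pos'],r=o['tool_rot'])
cv2.imwrite('pics/3.png',a[:,:,::-1])
P=cloud(c,d,np.ones(d.shape,bool))
for nm,lo,hi in(('stand',.064,.076),('collar',.076,.084),('head',.112,.128)):
    q=P[(P[:,2]>lo)&(P[:,2]<hi)&(abs(P[:,0]-.52)<.1)&(abs(P[:,1]-.23)<.1)]
    print(nm,len(q),q.mean(0),cv2.minAreaRect((q[:,:2]*1000).astype(np.float32)))
H=hsv(a);h,s=H[...,0],H[...,1]
for p,A,l in blobs(((h<8)|(h>172))&(s>130),5): print(p,A,np.median(cloud(c,d,l),0))
E
```

```text
stand 5572 [0.5199 0.2333 0.0696] ((518.497314453125, 230.05323791503906), (100.36394500732422, 100.26467895507812), 88.31524658203125)
collar 650 [0.5214 0.236  0.0777] ((520.2073364257812, 232.3328857421875), (42.19135284423828, 47.911617279052734), 67.0097427368164)
head 552 [0.519  0.231  0.1194] ((518.9509887695312, 230.24172973632812), (23.831789016723633, 23.28885269165039), 63.403934478759766)
[274.5918 184.4694] 49 [0.5362 0.2219 0.0786]
[264.3721 194.5116] 43 [0.5243 0.2276 0.1202]
```

View pics/3.png

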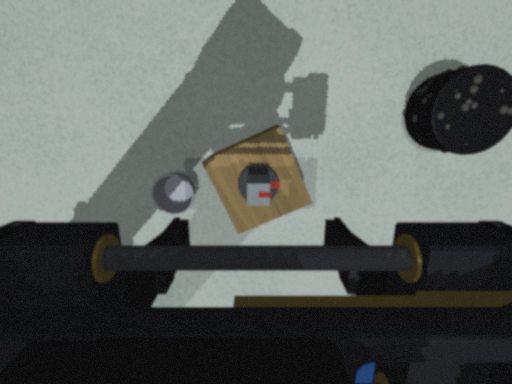

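The wrist view shows the spindle head at about (260,190), with red marks to its right on key yaw about -26°. It also shows the tin at (175,190) and a core at (470,110). The head lies at (0.519, 0.230) at its expected height of 0.12 m. Next I go over the drive.

Call:
{"fn": "jog_arm", "kwargs": {"motion": [[[-0.42, 0.18, -0.08, 0, 0, 0, 0], [-0.84, 0.35, -0.15, 0, 0, 0, 0], [-0.84, 0.35, -0.15, 0, 0, 0, 0]]]}}

```text
time_s: 3.45
tool_pos: [0.5152, 0.1344, 0.2532]
tool_rot: [179.8, 0.0, 63.7]
force: [-0.7, -0.4, -0.1]
grip_width: 0.0869
grasp_force: 0.0
```

Call:
{"fn": "jog_arm", "kwargs": {"motion": [[[-0.42, 0.18, -0.08, 0, 0, 0, 0], [-0.84, 0.35, -0.15, 0, 0, 0, 0], [-0.84, 0.35, -0.15, 0, 0, 0, 0]]]}}

```text
time_s: 3.75
tool_pos: [0.5091, 0.0438, 0.2682]
tool_rot: [179.8, 0.0, 63.6]
force: [0.2, -0.8, 0.3]
grip_width: 0.0871
grasp_force: 0.0
```

Call:
{"fn": "jog_arm", "kwargs": {"motion": [[[-0.42, 0.18, -0.08, 0, 0, 0, 0], [-0.84, 0.35, -0.15, 0, 0, 0, 0], [-0.84, 0.35, -0.15, 0, 0, 0, 0]]]}}

```text
time_s: 4.05
tool_pos: [0.503, -0.0468, 0.2831]
tool_rot: [179.8, 0.0, 63.6]
force: [-0.9, 0.6, -0.2]
grip_width: 0.0871
grasp_force: 0.0
```

Call:
{"fn": "jog_arm", "kwargs": {"motion": [[[-0.42, 0.18, -0.08, 0, 0, 0, 0], [-0.84, 0.35, -0.15, 0, 0, 0, 0], [-0.84, 0.35, -0.15, 0, 0, 0, 0]]]}}

```text
time_s: 4.35
tool_pos: [0.4969, -0.1374, 0.298]
tool_rot: [179.8, 0.1, 63.6]
force: [-0.1, -0.4, 0.5]
grip_width: 0.0871
grasp_force: 0.0
```

Call:
{"fn": "jog_arm", "kwargs": {"motion": [[[0, 0, 0, 0, 0, -0.05, 0], [0, 0, 0, 0, 0, -0.09, 0], [0, 0, 0, 0, 0, -0.142, 0], [0, 0, 0, 0, 0, -0.142, 0]]]}}

```text
time_s: 4.75
tool_pos: [0.4978, -0.1292, 0.2964]
tool_rot: [-180.0, -0.0, 89.8]
force: [0.2, -1.5, -0.3]
grip_width: 0.0873
grasp_force: 0.0
```

Call:
{"fn": "jog_arm", "kwargs": {"motion": [[[0, 0, 0, 0, 0, -0.05, 0], [0, 0, 0, 0, 0, -0.09, 0], [0, 0, 0, 0, 0, -0.142, 0], [0, 0, 0, 0, 0, -0.142, 0], [0, 0, 0, 0, 0, -0.142, 0]]]}}

```text
time_s: 5.25
tool_pos: [0.4977, -0.1299, 0.2965]
tool_rot: [180.0, -0.0, 114.9]
force: [-0.2, -0.5, -0.0]
grip_width: 0.087
grasp_force: 0.0
```

```bash
cat > drv.py <<'E'
from h import *
import sys
o=env.get_obs();a,d=env.read_camera('wrist');c=cam('wrist',o)
print(o['tool_pos'],o['tool_rot'],o['qpos'])
cv2.imwrite(sys.argv[1],a[:,:,::-1])
P=cloud(c,d,np.ones(d.shape,bool))
ok=(abs(P[:,0]-.52)<.13)&(abs(P[:,1]+.17)<.16)
for nm,lo,hi in(('case',.066,.075),('hub',.121,.13),('bar/boss',.132,.144),('knob',.168,.182)):
    q=P[(P[:,2]>lo)&(P[:,2]<hi)&ok]
    if len(q)>5: print(nm,len(q),q.mean(0),cv2.minAreaRect((q[:,:2]*1000).astype(np.float32)),cv2.minEnclosingCircle((q[:,:2]*1000).astype(np.float32)))
H=hsv(a);h,s,v=H[...,0],H[...,1],H[...,2]
for k,m in(('red',((h<8)|(h>172))&(s>130)),('yel',(h>18)&(h<35)&(s>110)&(v>60))):
    for p,A,l in blobs(m,8):
        q=cloud(c,d,l)
        if len(q): print(k,p,A,np.median(q,0))
E
python3 drv.py pics/4.png
```

```text
[ 0.4977 -0.1299  0.2965] [179.9918  -0.0092 114.8765] [-27.121   -0.7807  38.8073  97.9963   0.4809  82.6112  36.4983]
case 15346 [ 0.51   -0.1414  0.0696] ((520.8265991210938, -173.26222229003906), (198.11830139160156, 237.9051513671875), 16.03061866760254) ((521.11083984375, -173.07957458496094), 152.06005859375)
hub 215 [ 0.5229 -0.2082  0.1246] ((527.0850830078125, -196.58651733398438), (45.350345611572266, 109.41822814941406), 6.9580769538879395) ((527.7601318359375, -196.504150390625), 54.83004379272461)
bar/boss 1326 [ 0.5145 -0.1554  0.1374] ((509.199462890625, -144.187255859375), (32.180870056152344, 123.12024688720703), 25.727603912353516) ((507.12445068359375, -145.37582397460938), 61.83570098876953)
knob 247 [ 0.4873 -0.0952  0.1744] ((487.4242858886719, -95.31700134277344), (16.6241512298584, 17.15439224243164), 71.840576171875) ((487.4153747558594, -95.65875244140625), 8.873037338256836)
red [260.9692 180.972 ] 357 [ 0.5015 -0.1268  0.1365]
red [260.4695 234.595 ] 279 [ 0.5294 -0.1867  0.1366]
yel [ 95.5174 261.1221] 172 [ 0.4405 -0.1205  0.3724]
yel [417.0923 261.6051
[... 828 characters left out ...]
.1333] 15 [ 0.4979 -0.1022  0.3797]
yel [309.129 300.871] 31 [ 0.5003 -0.1014  0.3801]
yel [328.5714 301.0816] 49 [ 0.5051 -0.0993  0.3801]
yel [342.7619 301.7619] 21 [ 0.5084 -0.0977  0.3805]
yel [350.9444 301.1667] 18 [ 0.5105 -0.0966  0.3803]
yel [395.3158 299.5263] 19 [ 0.5219 -0.0914  0.3799]
yel [437.7857 301.2143] 14 [ 0.5319 -0.0867  0.3803]
yel [465.125 299.125] 8 [ 0.5395 -0.0832  0.3794]
yel [318.1 301.6] 10 [ 0.5024 -0.1006  0.3804]
yel [420.4231 302.1538] 26 [ 0.5276 -0.0886  0.3809]
yel [453.1 302.2] 10 [ 0.5353 -0.0848  0.381 ]
yel [471.6 302.3] 10 [ 0.5403 -0.0829  0.3811]
yel [484.1111 301.2222] 9 [ 0.5438 -0.0813  0.3803]
yel [381.1724 379.069 ] 29 [ 0.5501 -0.1305  0.3636]
```

View pics/4.png

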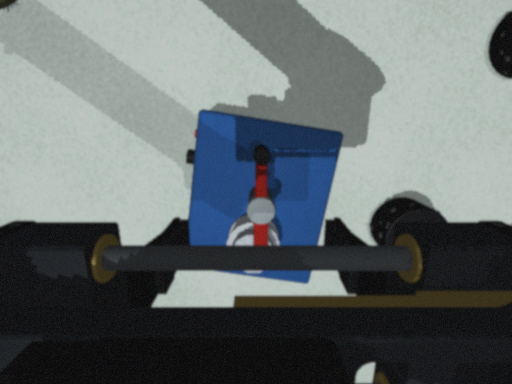

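The wrist view shows the lever along the column at 262: knob at (262,153), boss at (261,210), hub partly hidden behind the gripper at about (255,240). The knob's measured height is 0.174 m and its radius from the pivot 0.070 m, both consistent. I grip the knob next.

Call:
{"fn": "jog_arm", "kwargs": {"motion": [[[0.36, 0.05, 0.2, 0, 0, 0, 0], [0.36, 0.05, 0.7, 0, 0, 0, 0], [0.36, 0.05, 0.7, 0, 0, 0, 0], [0.36, 0.05, 0.7, 0, 0, 0, 0]]], "grip_force": 5}}

```text
time_s: 5.7
tool_pos: [0.4866, -0.0961, 0.227]
tool_rot: [-179.9, 0.0, 114.9]
force: [0.4, 0.6, 0.6]
grip_width: 0.0866
grasp_force: 0.0
```

Call:
{"fn": "jog_arm", "kwargs": {"motion": [[[0, 0, 0.3, 0, 0, 0, 0], [0, 0, 0.6, 0, 0, 0, 0], [0, 0, 0.68, 0, 0, 0, 0], [0, 0, 0.68, 0, 0, 0, 0], [0, 0, 0.68, 0, 0, 0, 0]]]}}

```text
time_s: 6.2
tool_pos: [0.4885, -0.0963, 0.1608]
tool_rot: [179.8, 0.1, 115.0]
force: [-0.1, -0.2, 0.5]
grip_width: 0.087
grasp_force: 0.0
```

Call:
{"fn": "jog_arm", "kwargs": {"motion": [[[0, 0, 0, 0, 0, 0, 1], [0, 0, 0, 0, 0, 0, 1], [0, 0, 0, 0, 0, 0, 1], [0, 0, 0, 0, 0, 0, 1], [0, 0, 0, 0, 0, 0, 1]]]}}

```text
time_s: 6.7
tool_pos: [0.4868, -0.0957, 0.1587]
tool_rot: [180.0, -0.0, 115.0]
force: [0.3, -0.2, 0.4]
grip_width: 0.0549
grasp_force: 0.0
```

Call:
{"fn": "jog_arm", "kwargs": {"motion": [[[0, 0, 0, 0, 0, 0, 1], [0, 0, 0, 0, 0, 0, 1], [0, 0, 0, 0, 0, 0, 1], [0, 0, 0, 0, 0, 0, 1], [0, 0, 0, 0, 0, 0, 1]]]}}

```text
time_s: 7.2
tool_pos: [0.4869, -0.0956, 0.1585]
tool_rot: [180.0, -0.0, 115.0]
force: [-0.4, -0.8, -0.1]
grip_width: 0.0176
grasp_force: 5.0
```

Call:
{"fn": "jog_arm", "kwargs": {"motion": [[[-0.007, -0.097, 0, 0, 0, -0.0444, 1], [-0.027, -0.193, 0, 0, 0, -0.0889, 1], [-0.06, -0.285, 0, 0, 0, -0.1333, 1], [-0.071, -0.307, 0, 0, 0, -0.1444, 1]]]}}

```text
time_s: 7.6
tool_pos: [0.4617, -0.1152, 0.1586]
tool_rot: [179.9, -0.0, 141.2]
force: [1.2, 2.1, -0.8]
grip_width: 0.0178
grasp_force: 5.0
```

Call:
{"fn": "jog_arm", "kwargs": {"motion": [[[-0.007, -0.097, 0, 0, 0, -0.0444, 1], [-0.027, -0.193, 0, 0, 0, -0.0889, 1], [-0.06, -0.285, 0, 0, 0, -0.1333, 1], [-0.071, -0.307, 0, 0, 0, -0.1444, 1]]]}}

```text
time_s: 8.0
tool_pos: [0.4477, -0.1435, 0.1585]
tool_rot: [179.9, -0.0, 167.2]
force: [-0.9, 2.9, 1.5]
grip_width: 0.0181
grasp_force: 5.0
```

Call:
{"fn": "jog_arm", "kwargs": {"motion": [[[-0.007, -0.097, 0, 0, 0, -0.0444, 1], [-0.027, -0.193, 0, 0, 0, -0.0889, 1], [-0.06, -0.285, 0, 0, 0, -0.1333, 1], [-0.071, -0.307, 0, 0, 0, -0.1444, 1], [-0.071, -0.307, 0, 0, 0, -0.1444, 1]]]}}

```text
time_s: 8.5
tool_pos: [0.4473, -0.1752, 0.1585]
tool_rot: [179.9, -0.1, -167.0]
force: [-3.4, 0.4, 3.1]
grip_width: 0.0179
grasp_force: 5.0
```

Call:
{"fn": "jog_arm", "kwargs": {"motion": [[[0, 0, 0, 0, 0, 0, 0.4], [0, 0, 0, 0, 0, 0, 0.4], [0, 0, 0, 0, 0, 0, 0.4], [0, 0, 0, 0, 0, 0, 0], [0, 0, 0, 0, 0, 0, 0]]]}}

```text
time_s: 9.0
tool_pos: [0.4484, -0.175, 0.1586]
tool_rot: [-180.0, 0.0, -167.0]
force: [-0.2, 0.1, -0.0]
grip_width: 0.0498
grasp_force: 0.0
```

Call:
{"fn": "jog_arm", "kwargs": {"motion": [[[0, 0, -0.3, 0, 0, 0, 0], [0, 0, -0.8, 0, 0, 0, 0], [0, 0, -0.92, 0, 0, 0, 0], [0, 0, -0.92, 0, 0, 0, 0]]]}}

```text
time_s: 9.4
tool_pos: [0.4498, -0.1754, 0.2528]
tool_rot: [-179.9, 0.3, -167.0]
force: [-0.5, 0.5, -0.3]
grip_width: 0.0815
grasp_force: 0.0
```

Call:
{"fn": "jog_arm", "kwargs": {"motion": [[[-0.4, -0.3, 0, 0, 0, 0, 0], [-0.75, -0.65, 0, 0, 0, 0, 0], [-0.75, -0.65, 0, 0, 0, 0, 0], [-0.75, -0.65, 0, 0, 0, 0, 0]]]}}

```text
time_s: 9.8
tool_pos: [0.535, -0.2216, 0.2469]
tool_rot: [-180.0, -0.5, -167.1]
force: [0.1, 0.5, -0.2]
grip_width: 0.0872
grasp_force: 0.0
```

Call:
{"fn": "jog_arm", "kwargs": {"motion": [[[0, 0, 0, 0, 0, 0.045, 0], [0, 0, 0, 0, 0, 0.09, 0], [0, 0, 0, 0, 0, 0.135, 0], [0, 0, 0, 0, 0, 0.18, 0], [0, 0, 0, 0, 0, 0.203, 0]]]}}

```text
time_s: 10.3
tool_pos: [0.5344, -0.221, 0.2508]
tool_rot: [179.8, -0.0, 156.2]
force: [-0.5, 0.0, -0.3]
grip_width: 0.0871
grasp_force: 0.0
```

Call:
{"fn": "jog_arm", "kwargs": {"motion": [[[0, 0, 0, 0, 0, 0.045, 0], [0, 0, 0, 0, 0, 0.09, 0], [0, 0, 0, 0, 0, 0.135, 0], [0, 0, 0, 0, 0, 0.18, 0], [0, 0, 0, 0, 0, 0.203, 0]]]}}

```text
time_s: 10.8
tool_pos: [0.5344, -0.221, 0.2507]
tool_rot: [179.8, -0.1, 119.7]
force: [0.1, -0.5, -0.7]
grip_width: 0.0871
grasp_force: 0.0
```

Call:
{"fn": "jog_arm", "kwargs": {"motion": [[[0, 0, 0, 0, 0, 0, 0], [0, 0, 0, 0, 0, 0, 0]]]}}

```text
time_s: 11.0
tool_pos: [0.5351, -0.2211, 0.2507]
tool_rot: [179.9, -0.1, 120.0]
force: [0.4, 0.3, 0.3]
grip_width: 0.0874
grasp_force: 0.0
```

```bash
cat > hub.py <<'E'
from h import *
o=env.get_obs();a,d=env.read_camera('wrist');c=cam('wrist',o)
print(o['tool_pos'],o['tool_rot'],o['qpos'])
np.savez('w2.npz',a=a,d=d,p=o['tool_pos'],r=o['tool_rot'])
cv2.imwrite('pics/5.png',a[:,:,::-1])
P=cloud(c,d,np.ones(d.shape,bool))
ok=(abs(P[:,0]-.52)<.13)&(abs(P[:,1]+.17)<.16)
for nm,lo,hi in(('case',.066,.075),('hub',.121,.129)):
    q=P[(P[:,2]>lo)&(P[:,2]<hi)&ok&((np.hypot(P[:,0]-.535,P[:,1]+.2214)<.033)|(hi<.1))]
    print(nm,len(q),q.mean(0),cv2.minAreaRect((q[:,:2]*1000).astype(np.float32)),cv2.minEnclosingCircle((q[:,:2]*1000).astype(np.float32)))
H=hsv(a);h,s,v=H[...,0],H[...,1],H[...,2]
hub=proj(c,(.5346,-.2214,.125));print('hub px',hub)
for p,A,l in blobs((h>18)&(h<35)&(s>100)&(v>50),4):
    if np.hypot(*(p-hub))<60: print('yel',p,A,np.median(cloud(c,d,l),0))
for p,A,l in blobs(((h<8)|(h>172))&(s>130),8): print('red',p,A,np.median(cloud(c,d,l),0))
x,y=hub.astype(int);cr=a[max(y-70,0):y+70,max(x-90,0):x+90,::-1]
cv2.imwrite('pics/6.png',cv2.resize(cr,None,fx=4,fy=4,interpolation=cv2.INTER_CUBIC));print(x-90,y-70)
E
python3 hub.py
```

```text
[ 0.5351 -0.2211  0.2507] [179.8851  -0.0822 120.0363] [-29.3185  13.8288  57.9729  94.0974 -12.069   78.7222  60.3243]
case 26501 [ 0.5119 -0.1561  0.0696] ((520.7177124023438, -173.65733337402344), (197.99705505371094, 238.1006317138672), 15.911314964294434) ((520.5105590820312, -173.2466583251953), 151.8829345703125)
hub 1817 [ 0.5339 -0.2212  0.1246] ((534.40673828125, -221.89572143554688), (55.27082443237305, 54.97095489501953), 85.32107543945312) ((534.4810791015625, -221.83409118652344), 28.46854591369629)
hub px [255.6634 190.1884]
yel [255.8507 183.7463] 67 [ 0.5364 -0.2238  0.0846]
yel [276.6111 191.9444] 72 [ 0.5545 -0.2121  0.1255]
red [231.155  114.6686] 703 [ 0.4772 -0.1673  0.1366]
red [321.6217 145.1115] 1327 [ 0.5681 -0.1493  0.137 ]
165 120
```

View pics/6.png

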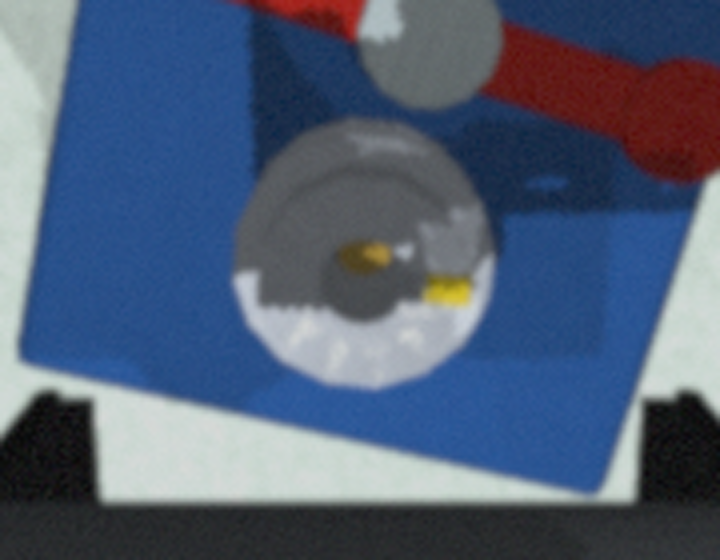

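The crop shows the bore at about (362,280) and the yellow mark at (448,291), and the lever is clear of the hub. The hub measures (0.5345, -0.2217), z 0.125, and its keyway lies at about 25.5°. Next I go to the spindle.

Call:
{"fn": "jog_arm", "kwargs": {"motion": [[[0, 0, 0, 0, 0, 0.045, 0], [0, 0, 0, 0, 0, 0.09, 0], [0, 0, 0, 0, 0, 0.135, 0], [0, 0, 0, 0, 0, 0.156, 0]]]}}

```text
time_s: 11.45
tool_pos: [0.5356, -0.2214, 0.2505]
tool_rot: [180.0, -0.0, 91.7]
force: [-0.2, -0.4, -0.2]
grip_width: 0.0868
grasp_force: 0.0
```

Call:
{"fn": "jog_arm", "kwargs": {"motion": [[[0, 0, 0, 0, 0, 0.045, 0], [0, 0, 0, 0, 0, 0.09, 0], [0, 0, 0, 0, 0, 0.135, 0], [0, 0, 0, 0, 0, 0.156, 0], [0, 0, 0, 0, 0, 0.156, 0]]]}}

```text
time_s: 11.95
tool_pos: [0.5357, -0.2214, 0.2505]
tool_rot: [-180.0, -0.0, 63.8]
force: [1.1, -0.2, -0.3]
grip_width: 0.0868
grasp_force: 0.0
```

Call:
{"fn": "jog_arm", "kwargs": {"motion": [[[0.4, -0.21, 0, 0, 0, 0, 0], [0.8, -0.424, 0, 0, 0, 0, 0], [0.8, -0.424, 0, 0, 0, 0, 0]]]}}

```text
time_s: 12.25
tool_pos: [0.5343, -0.1219, 0.2499]
tool_rot: [-179.8, -0.3, 64.6]
force: [-0.3, 1.3, -0.7]
grip_width: 0.0868
grasp_force: 0.0
```

Call:
{"fn": "jog_arm", "kwargs": {"motion": [[[0.4, -0.21, 0, 0, 0, 0, 0], [0.8, -0.424, 0, 0, 0, 0, 0], [0.8, -0.424, 0, 0, 0, 0, 0]]]}}

```text
time_s: 12.55
tool_pos: [0.5306, -0.032, 0.2502]
tool_rot: [-179.9, -0.2, 64.6]
force: [1.1, 0.4, 0.6]
grip_width: 0.087
grasp_force: 0.0
```

Call:
{"fn": "jog_arm", "kwargs": {"motion": [[[0.4, -0.21, 0, 0, 0, 0, 0], [0.8, -0.424, 0, 0, 0, 0, 0], [0.8, -0.424, 0, 0, 0, 0, 0]]]}}

```text
time_s: 12.85
tool_pos: [0.5272, 0.0579, 0.2503]
tool_rot: [-179.9, -0.1, 64.6]
force: [-0.0, 0.1, 0.7]
grip_width: 0.087
grasp_force: 0.0
```

Call:
{"fn": "jog_arm", "kwargs": {"motion": [[[0.4, -0.21, 0, 0, 0, 0, 0], [0.8, -0.424, 0, 0, 0, 0, 0], [0.8, -0.424, 0, 0, 0, 0, 0]]]}}

```text
time_s: 13.15
tool_pos: [0.524, 0.1481, 0.2501]
tool_rot: [-179.9, -0.1, 64.5]
force: [0.3, 1.0, -0.8]
grip_width: 0.0874
grasp_force: 0.0
```

Call:
{"fn": "jog_arm", "kwargs": {"motion": [[[0.4, -0.21, 0, 0, 0, 0, 0], [0.8, -0.424, 0, 0, 0, 0, 0], [0.8, -0.424, 0, 0, 0, 0, 0], [0.8, -0.424, 0, 0, 0, 0, 0], [0.8, -0.424, 0, 0, 0, 0, 0]]]}}

```text
time_s: 13.65
tool_pos: [0.523, 0.2291, 0.2506]
tool_rot: [180.0, 0.0, 63.7]
force: [0.1, -0.9, -1.0]
grip_width: 0.0866
grasp_force: 0.0
```

```bash
cat > spin.py <<'E'
from h import *
o=env.get_obs();a,d=env.read_camera('wrist');c=cam('wrist',o)
print(o['tool_pos'],o['tool_rot'],o['qpos'])
P=cloud(c,d,np.ones(d.shape,bool))
q=P[(P[:,2]>.112)&(P[:,2]<.128)&(abs(P[:,0]-.52)<.1)&(abs(P[:,1]-.23)<.1)]
r=cv2.minAreaRect((q[:,:2]*1000).astype(np.float32));print(q.mean(0),r)
T=R.from_euler('xyz',o['tool_rot'],degrees=True).as_matrix()
print('to go, tool axes',T.T@(np.r_[np.array(r[0])/1000,.100]-o['tool_pos']))
E
python3 spin.py
```

```text
[0.523  0.2291 0.2506] [179.975    0.0317  63.7206] [-74.8811  11.8364  55.9331  95.1573  -9.9508  78.3257 -43.7669]
[0.5191 0.2312 0.1193] ((518.6103515625, 230.63824462890625), (23.505029678344727, 23.605846405029297), 64.05607604980469)
to go, tool axes [-0.0004 -0.0047  0.1506]
```

Call:
{"fn": "jog_arm", "kwargs": {"motion": [[[0, -0.047, 0.2, 0, 0, 0, 0], [0, -0.047, 0.5, 0, 0, 0, 0], [0, -0.047, 0.8, 0, 0, 0, 0], [0, -0.047, 0.8, 0, 0, 0, 0]]], "grip_force": 55}}

```text
time_s: 14.1
tool_pos: [0.516, 0.2306, 0.1673]
tool_rot: [-179.8, 0.3, 63.7]
force: [-0.2, 0.3, -0.2]
grip_width: 0.0875
grasp_force: 0.0
```

Call:
{"fn": "jog_arm", "kwargs": {"motion": [[[0, 0, 0.3, 0, 0, 0, 0], [0, 0, 0.6, 0, 0, 0, 0], [0, 0, 0.7, 0, 0, 0, 0], [0, 0, 0.7, 0, 0, 0, 0], [0, 0, 0.7, 0, 0, 0, 0.3]]]}}

```text
time_s: 14.6
tool_pos: [0.5196, 0.2331, 0.1024]
tool_rot: [179.9, -0.1, 63.7]
force: [0.7, -0.4, 0.5]
grip_width: 0.0835
grasp_force: 0.0
```

Call:
{"fn": "jog_arm", "kwargs": {"motion": [[[0, 0, 0, 0, 0, 0, 1], [0, 0, 0, 0, 0, 0, 1], [0, 0, 0, 0, 0, 0, 1], [0, 0, 0, 0, 0, 0, 1], [0, 0, 0, 0, 0, 0, 1]]]}}

```text
time_s: 15.1
tool_pos: [0.5183, 0.2332, 0.1007]
tool_rot: [180.0, -0.0, 63.8]
force: [-0.1, 0.1, -0.6]
grip_width: 0.0468
grasp_force: 0.0
```

Call:
{"fn": "jog_arm", "kwargs": {"motion": [[[0, 0, 0, 0, 0, 0, 1], [0, 0, 0, 0, 0, 0, 1], [0, 0, 0, 0, 0, 0, 1], [0, 0, 0, 0, 0, 0, 1], [0, 0, 0, 0, 0, 0, 1]]]}}

```text
time_s: 15.6
tool_pos: [0.5186, 0.2329, 0.1006]
tool_rot: [180.0, -0.0, 63.8]
force: [0.7, -0.9, -0.7]
grip_width: 0.0236
grasp_force: 55.0
```

Call:
{"fn": "jog_arm", "kwargs": {"motion": [[[0, 0, -0.2, 0, 0, 0, 1], [0, 0, -0.5, 0, 0, 0, 1], [0, 0, -0.9, 0, 0, 0, 1], [0, 0, -0.9, 0, 0, 0, 1]]]}}

```text
time_s: 16.0
tool_pos: [0.521, 0.2341, 0.1951]
tool_rot: [179.8, -0.4, 63.8]
force: [0.2, 0.1, -2.4]
grip_width: 0.0236
grasp_force: 55.0
```

Call:
{"fn": "jog_arm", "kwargs": {"motion": [[[0, 0, -0.4, 0, 0, 0, 1], [0, 0, -0.9, 0, 0, 0, 1], [0, 0, -0.9, 0, 0, 0, 1], [0, 0, -0.9, 0, 0, 0, 1]]]}}

```text
time_s: 16.4
tool_pos: [0.5181, 0.2333, 0.2804]
tool_rot: [-180.0, -0.0, 63.8]
force: [0.3, -1.4, -4.4]
grip_width: 0.0239
grasp_force: 55.0
```

Call:
{"fn": "jog_arm", "kwargs": {"motion": [[[-0.3, 0.16, 0, 0, 0, 0, 1], [-0.6, 0.32, 0, 0, 0, 0, 1], [-0.8, 0.427, 0, 0, 0, 0, 1]]]}}

```text
time_s: 16.7
tool_pos: [0.52, 0.1394, 0.2782]
tool_rot: [-179.9, 0.2, 63.7]
force: [-0.1, 0.2, -3.3]
grip_width: 0.0237
grasp_force: 55.0
```

Call:
{"fn": "jog_arm", "kwargs": {"motion": [[[-0.3, 0.16, 0, 0, 0, 0, 1], [-0.6, 0.32, 0, 0, 0, 0, 1], [-0.8, 0.427, 0, 0, 0, 0, 1]]]}}

```text
time_s: 17.0
tool_pos: [0.5232, 0.0491, 0.2791]
tool_rot: [-179.9, 0.1, 63.6]
force: [-0.2, -0.3, -2.2]
grip_width: 0.0236
grasp_force: 55.0
```

Call:
{"fn": "jog_arm", "kwargs": {"motion": [[[-0.3, 0.16, 0, 0, 0, 0, 1], [-0.6, 0.32, 0, 0, 0, 0, 1], [-0.8, 0.427, 0, 0, 0, 0, 1]]]}}

```text
time_s: 17.3
tool_pos: [0.5261, -0.0413, 0.2792]
tool_rot: [-179.9, 0.0, 63.7]
force: [-0.6, 0.2, -2.5]
grip_width: 0.0238
grasp_force: 55.0
```

Call:
{"fn": "jog_arm", "kwargs": {"motion": [[[-0.3, 0.16, 0, 0, 0, 0, 1], [-0.6, 0.32, 0, 0, 0, 0, 1], [-0.8, 0.427, 0, 0, 0, 0, 1]]]}}

```text
time_s: 17.6
tool_pos: [0.529, -0.1317, 0.2792]
tool_rot: [-179.9, 0.0, 63.7]
force: [-0.7, -0.4, -3.1]
grip_width: 0.0234
grasp_force: 55.0
```

Call:
{"fn": "jog_arm", "kwargs": {"motion": [[[-0.3, 0.16, 0, 0, 0, 0, 1], [-0.6, 0.32, 0, 0, 0, 0, 1], [-0.8, 0.427, 0, 0, 0, 0, 1], [-0.8, 0.427, 0, 0, 0, 0, 1]]]}}

```text
time_s: 18.0
tool_pos: [0.5311, -0.2242, 0.2791]
tool_rot: [-179.9, 0.2, 63.4]
force: [-0.8, 0.1, -3.0]
grip_width: 0.0236
grasp_force: 55.0
```

Call:
{"fn": "jog_arm", "kwargs": {"motion": [[[0, 0, 0, 0, 0, -0.045, 1], [0, 0, 0, 0, 0, -0.09, 1], [0, 0, 0, 0, 0, -0.135, 1], [0, 0, 0, 0, 0, -0.144, 1]]]}}

```text
time_s: 18.4
tool_pos: [0.5329, -0.2184, 0.2793]
tool_rot: [-179.9, -0.1, 89.9]
force: [-0.6, 0.3, -3.3]
grip_width: 0.0236
grasp_force: 55.0
```

Call:
{"fn": "jog_arm", "kwargs": {"motion": [[[0, 0, 0, 0, 0, -0.045, 1], [0, 0, 0, 0, 0, -0.09, 1], [0, 0, 0, 0, 0, -0.135, 1], [0, 0, 0, 0, 0, -0.144, 1], [0, 0, 0, 0, 0, -0.144, 1]]]}}

```text
time_s: 18.9
tool_pos: [0.533, -0.2194, 0.28]
tool_rot: [-180.0, -0.1, 115.5]
force: [-0.2, 0.2, -3.0]
grip_width: 0.0236
grasp_force: 55.0
```

```bash
python3 - <<'E'
from h import *
for k in range(2):
    o=env.get_obs();a,d=env.read_camera('wrist')
print(o['tool_pos'],o['tool_rot'],o['qpos'],o['grip_width'])
b,e=env.read_camera('scene')
np.savez('w3.npz',a=a,d=d,b=b,e=e,p=o['tool_pos'],r=o['tool_rot'])
im=np.hstack([cv2.resize(a[120:330,150:360],(400,400)),cv2.resize(b[90:270,60:240],(400,400))])
cv2.imwrite('pics/7.png',im[:,:,::-1])
E
```

```text
[ 0.533  -0.2196  0.2801] [-179.985    -0.0397  115.4336] [-29.9385  12.3099  58.0471  91.8038 -10.5432  81.789   54.4709] 0.023359114339770243
```

View pics/7.png

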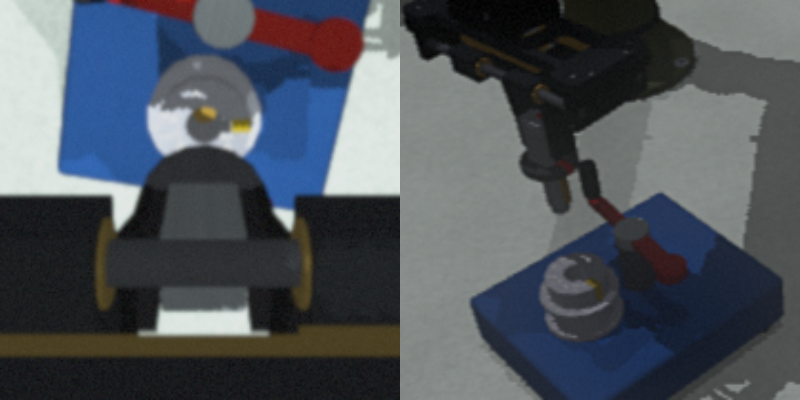

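Wrist crop: the hub with the bore at (205,122) and the yellow mark at (240,126), with the collar's dark arc in front, top near row 147. The spindle hangs upright in the scene view. I check its offset in the jaws from the collar arc.

```bash
python3 - <<'E'
from h import *
f=np.load('w3.npz');a,d=f['a'],f['d'];o=dict(tool_pos=f['p'],tool_rot=f['r']);c=cam('wrist',o)
T=R.from_euler('xyz',o['tool_rot'],degrees=True).as_matrix()
P=cloud(c,d,np.ones(d.shape,bool));L=(P-o['tool_pos'])@T
q=L[(L[:,2]>.012)&(L[:,2]<.029)&(abs(L[:,1])<.03)&(abs(L[:,0])<.04)]
print(len(q),q.min(0),q.max(0),np.median(q[:,2]))
q=q[(q[:,2]>.0195)&(q[:,2]<.026)]
# front edge: for each y bin the largest x, fit circle r=24
yb=np.round(q[:,1]*1000);E=np.array([[q[yb==k,0].max(),k/1000] for k in np.unique(yb) if abs(k)<16])
from scipy.optimize import least_squares
s=least_squares(lambda p:np.hypot(E[:,0]-p[0],E[:,1]-p[1])-.024,[0,0],loss='soft_l1',f_scale=.001);print('axis tool x,y',s.x,np.sqrt(np.mean(s.fun**2)),len(E))
hb=P[(P[:,2]>.121)&(P[:,2]<.129)&(np.hypot(P[:,0]-.5345,P[:,1]+.2218)<.033)]
print(len(hb),cv2.minEnclosingCircle((hb[:,:2]*1000).astype(np.float32)))
H=hsv(a);h,s_,v=H[...,0],H[...,1],H[...,2];hub=proj(c,(.5345,-.2218,.125))
for p,A,l in blobs((h>18)&(h<35)&(s_>100)&(v>50),4):
    if np.hypot(*(p-hub))<40:
        w=toplane(c,p,.125)[0];print(p,A,w,np.degrees(np.arctan2(w[1]+.2218,w[0]-.5345)))
E
```

```text
1215 [ 0.0012 -0.0212  0.0122] [0.0221 0.0245 0.029 ] 0.022972331163626104
axis tool x,y [-0.0021 -0.0003] 0.00016456635339901217 31
1190 ((534.3622436523438, -221.76856994628906), 28.356725692749023)
[257.303  179.6212] 66 [ 0.5319 -0.2152  0.125 ] 111.64948897107841
[276.1538 185.5769] 52 [ 0.5544 -0.2122  0.125 ] 25.63014331056029
```

Call:
{"fn": "jog_arm", "kwargs": {"motion": [[[0, 0.007, 0.3, 0, 0, 0, 1], [-0.003, 0.007, 0.65, 0, 0, 0, 1], [-0.003, 0.007, 0.65, 0, 0, 0, 1], [-0.003, 0.007, 0.65, 0, 0, 0, 1], [-0.003, 0.007, 0.65, 0, 0, 0, 1]]]}}

```text
time_s: 19.55
tool_pos: [0.5348, -0.2206, 0.2175]
tool_rot: [179.9, 0.1, 115.6]
force: [1.0, 1.6, -2.4]
grip_width: 0.0239
grasp_force: 55.0
```

Call:
{"fn": "jog_arm", "kwargs": {"motion": [[[0, 0, 0.06, 0, 0, 0, 1], [0, 0, 0.12, 0, 0, 0, 1], [0, 0, 0.18, 0, 0, 0, 1], [0, 0, 0.2, 0, 0, 0, 1], [0, 0, 0.2, 0, 0, 0, 1]]]}}

```text
time_s: 20.05
tool_pos: [0.5336, -0.2199, 0.1951]
tool_rot: [-180.0, -0.0, 115.6]
force: [-0.4, -0.2, -2.6]
grip_width: 0.0237
grasp_force: 55.0
```

Call:
{"fn": "jog_arm", "kwargs": {"motion": [[[0, 0, 0.03, 0, 0, 0, 1], [0, 0, 0.06, 0, 0, 0, 1], [0, 0, 0.09, 0, 0, 0, 1], [0, 0, 0.09, 0, 0, 0, 1], [0, 0, 0.09, 0, 0, 0, 1]]]}}

```text
time_s: 20.55
tool_pos: [0.5338, -0.22, 0.1865]
tool_rot: [-180.0, -0.0, 115.6]
force: [0.5, -0.2, -3.2]
grip_width: 0.0238
grasp_force: 55.0
```

Call:
{"fn": "jog_arm", "kwargs": {"motion": [[[0, 0, 0.05, 0, 0, 0, 1], [0, 0, 0.1, 0, 0, 0, 1], [0, 0, 0.15, 0, 0, 0, 1], [0, 0, 0.17, 0, 0, 0, 1], [0, 0, 0.17, 0, 0, 0, 1]]]}}

```text
time_s: 21.05
tool_pos: [0.5335, -0.2199, 0.169]
tool_rot: [-180.0, -0.0, 115.6]
force: [0.7, -0.4, -2.8]
grip_width: 0.0237
grasp_force: 55.0
```

Call:
{"fn": "jog_arm", "kwargs": {"motion": [[[0, 0, 0.03, 0, 0, 0, 1], [0, 0, 0.06, 0, 0, 0, 1], [0, 0, 0.09, 0, 0, 0, 1], [0, 0, 0.11, 0, 0, 0, 1], [0, 0, 0.11, 0, 0, 0, 1]]]}}

```text
time_s: 21.55
tool_pos: [0.5341, -0.2202, 0.1594]
tool_rot: [180.0, 0.0, 115.6]
force: [-1.2, 1.2, 5.8]
grip_width: 0.0232
grasp_force: 55.0
```

Call:
{"fn": "jog_arm", "kwargs": {"motion": [[[0, 0, 0.01, 0, 0, 0, 1], [0, 0, 0.02, 0, 0, 0, 1], [0, 0, 0.02, 0, 0, 0, 1]]]}}

```text
time_s: 21.85
tool_pos: [0.5342, -0.2203, 0.1577]
tool_rot: [179.9, 0.0, 115.6]
force: [-2.1, 1.8, 7.0]
grip_width: 0.0235
grasp_force: 55.0
```

Call:
{"fn": "jog_arm", "kwargs": {"motion": [[[0, 0, 0.01, 0, 0, 0, 1], [0, 0, 0.02, 0, 0, 0, 1], [0, 0, 0.02, 0, 0, 0, 1]]]}}

```text
time_s: 22.15
tool_pos: [0.5342, -0.2203, 0.1559]
tool_rot: [179.9, 0.0, 115.6]
force: [-2.6, 1.8, 9.5]
grip_width: 0.0234
grasp_force: 55.0
```

Call:
{"fn": "jog_arm", "kwargs": {"motion": [[[0, 0, 0.01, 0, 0, 0, 1], [0, 0, 0.01, 0, 0, 0, 1], [0, 0, 0.01, 0, 0, 0, 1]]]}}

```text
time_s: 22.45
tool_pos: [0.5342, -0.2203, 0.1556]
tool_rot: [179.9, -0.0, 115.6]
force: [-4.0, 1.6, 12.2]
grip_width: 0.0234
grasp_force: 55.0
```

Call:
{"fn": "jog_arm", "kwargs": {"motion": [[[0, 0, 0.01, 0, 0, 0, 1], [0, 0, 0.01, 0, 0, 0, 1], [0, 0, 0.01, 0, 0, 0, 1]]]}}

```text
time_s: 22.75
tool_pos: [0.5342, -0.2203, 0.1556]
tool_rot: [179.9, -0.0, 115.6]
force: [-6.2, 3.0, 18.8]
grip_width: 0.0235
grasp_force: 55.0
```

Call:
{"fn": "jog_arm", "kwargs": {"motion": [[[0, 0, 0.01, 0, 0, 0, 1], [0, 0, 0.01, 0, 0, 0, 1], [0, 0, 0.01, 0, 0, 0, 1]]]}}

```text
time_s: 23.05
tool_pos: [0.5342, -0.2204, 0.1555]
tool_rot: [179.9, -0.1, 115.6]
force: [-8.2, 5.9, 25.5]
grip_width: 0.0237
grasp_force: 55.0
```

```bash
python3 - <<'E'
from h import *
b,e=env.read_camera('scene');o=env.get_obs()
print(o['tool_pos'],o['force'],o['wrist_torque'],o['grasp_force'],o['time_s'])
cv2.imwrite('pics/8.png',cv2.resize(b[150:260,80:230],(800,586),interpolation=cv2.INTER_CUBIC)[:,:,::-1])
E
```

```text
[ 0.5342 -0.2203  0.1555] [-9.112   4.6781 24.8636] [ 0.9786  2.2626 -0.0377] 55.01888193190098 23.1
```

View pics/8.png

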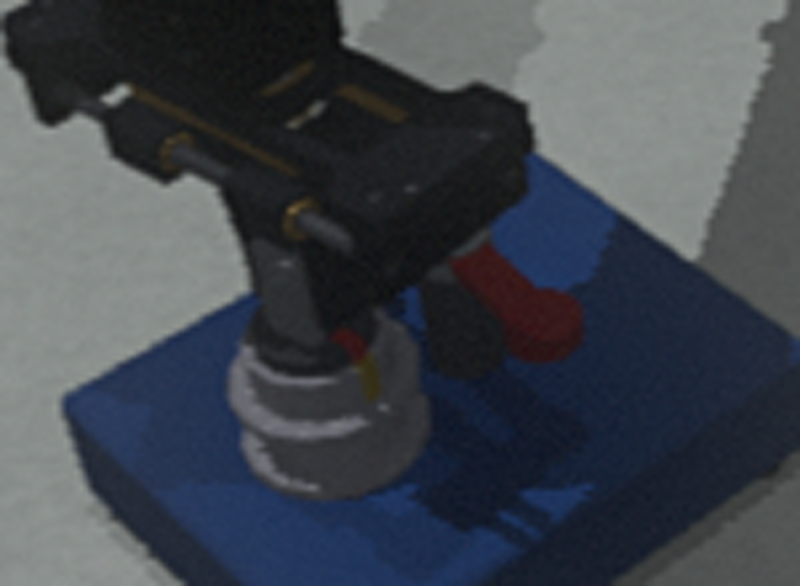

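The collar at (310,345) sits on the hub face, and its red mark at (350,345) lines up with the yellow mark at (370,378). The lever nose at (545,325) is clear. Pressing further raises the force to 25 N with no more travel, so the spindle is home.

```bash
python3 -c "
from cell import env
print(env.sign_off())"
```

```text
the job is handed in; nothing more can be done
None
```

The job is handed in (no verdict came back): the lever is swung fully open (about 1.5 rad), and the spindle is keyed into the hub and held pressed home at about 25 N, with the cores and tin untouched.

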